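# Mirror the row of finials onto the glue-up rack

### The job

The four wooden finials on the drying rack are dry; they will be glued to their shelf from behind, so move them all to the empty glue-up rack in reverse order: the one that stood at the left end of the drying rack goes to the right end of the glue-up rack, and so on along the row. Stand each one upright in its own recess, fully down on the recess floor, and do not tip any of them over.

Things in the scene. Friction and masses are not known exactly. Their poses are not given: they have to be found in the camera images.
- finial_ball: Ball finial of turned wood: a ball 36 mm across, 59 mm tall over all. The ball is widest, with an upright belt, from 35 to 45 mm above the foot. It stands loose and upright on a flat round foot 26 mm across. Origin: centre of the foot's underside; z up. About 80 g (55 to 115 g).
- finial_mushroom: Mushroom finial of turned wood: a stem 22 mm thick under a domed cap 44 mm across, 62 mm tall over all. The cap's upright rim runs from 39 to 51 mm above the foot; grip it there. It stands loose and upright on a flat round foot 26 mm across. Origin: centre of the foot's underside; z up. About 80 g (55 to 115 g).
- finial_post: Post finial of turned wood: a slim straight round post 20 mm thick from 12 to 74 mm above the foot, 78 mm tall over all (the tallest and slimmest). It stands loose and upright on a flat round foot 26 mm across. Origin: centre of the foot's underside; z up. About 80 g (55 to 115 g).
- finial_square: Square finial of wood: a square head, 30 x 30 mm with its faces along the body's x and y, from 20 to 62 mm above the foot, with a small square button on top, 68 mm tall over all. It stands loose and upright on a flat round foot 26 mm across. Origin: centre of the foot's underside; z up. About 80 g (55 to 115 g).
- block_ball: The pocket block on the drying rack in which the ball finial stands at the start; it is fixed and stays behind, so it still shows that finial's first place in the row. Four identical dark wood blocks 56 x 56 x 12 mm, each with a round recess 46 mm across and 5 mm deep. Origin: centre of its underside; the recess floor is 7 mm above it.
- block_mushroom: The pocket block on the drying rack in which the mushroom finial stands at the start; it is fixed and stays behind, so it still shows that finial's first place in the row. Four identical dark wood blocks 56 x 56 x 12 mm, each with a round recess 46 mm across and 5 mm deep. Origin: centre of its underside; the recess floor is 7 mm above it.
- block_post: The pocket block on the drying rack in which the post finial stands at the start; it is fixed and stays behind, so it still shows that finial's first place in the row. Four identical dark wood blocks 56 x 56 x 12 mm, each with a round recess 46 mm across and 5 mm deep. Origin: centre of its underside; the recess floor is 7 mm above it.
- block_square: The pocket block on the drying rack in which the square finial stands at the start; it is fixed and stays behind, so it still shows that finial's first place in the row. Four identical dark wood blocks 56 x 56 x 12 mm, each with a round recess 46 mm across and 5 mm deep. Origin: centre of its underside; the recess floor is 7 mm above it.
- drying_rack: Drying rack, fixed, the nearer or the farther rack: pale plywood board 56 x 240 x 8 mm on 25 mm feet carrying the four pocket blocks in line at y = +90, +30, -30, -90 mm, and at the start the finials. Origin: centre of its underside, on the table; y runs along the row, to the robot's left (21 to 28 degrees clockwise from straight across), z up. Recess floors 40 mm above the table.
- glue_rack: Glue-up rack, fixed, empty at the start: thick dark wood board 56 x 240 x 20 mm on 25 mm feet, with four round recesses 46 mm across, 5 mm deep, centred at x = 0 and y = +90, +30, -30, -90 mm. Origin: centre of its underside, on the table; y runs along the row, to the robot's left (21 to 28 degrees clockwise from straight across), z up. Recess floors 40 mm above the table.
There are look-alikes about, which are no part of the job. Leave any blue or red look-alike of the finial_ball alone.

How it is judged:
By the outcome, as a careful person would: the job done as asked, in the order asked, and still so for the second after the job is handed in, with the robot touching nothing.
It also fails if it takes over 88 s, if anything falls off the work surface, if the arm or the gripper's body presses on something with over 40 N, if the wrist force passes 120 N, or if a joint passes its speed limit or range.

### The arm

A 7-joint arm with a two-finger parallel gripper is mounted at the origin on the work surface; the furniture and walls round the work are solid. World frame = base frame: x ahead of the robot, y to its left, z up, the work surface at z = 0. Lengths are in m, angles in rad, forces in N, time in s.
With the tool pointing down it reaches from about 0.4 to 0.85 m from the base axis. Payload 10.4 kg.
Tool frame: the origin (TCP) lies at the very end of the fingers, on their centre line; the grasp point (between the pads) lies 19 mm behind it (grip_point_offset is the distance from the TCP to the grasp point, in m); z points along the fingers, y is the line along which they close (so a half turn about z gives the same grasp; the last joint's range is limited). The gripper opens to 87 mm and grips with 3 to 60 N. Pads are 19 mm wide; open, the fingers measure 117 mm over their backs; the gripper's body (75 mm by 190 mm) begins 51 mm behind the grasp point.
Start: joints at [-1.283, 0.332, -0.065, 1.46, 0.022, 1.35, -0.088], TCP at [0.191, 0.595, 0.223] pointing down, gripper open.
Joint ranges: [-2.6, 2.6], [-0.5, 2.12], [-1.47, 1.34], [0.16, 2.42], [-1.27, 4.41], [0.06, 2.06], [-2.6, 2.6]. Speed limits (rad/s): [2.22, 2.22, 2.79, 2.79, 3.14, 3.14, 3.14].

### API

Orientations are given as a unit quaternion [x, y, z, w].
In Python, from bench import * gives the robot as it stands.
- The arm moves only by the tool play_rows, never from a script. Its argument "increments" is text: rows parted by semicolons, each of 7 numbers parted by spaces: the turn, a rotation vector about the tool's x, y, z in rad, then the shift along the tool's x, y, z in m, then the opening, from 0 (shut) to 1 (fully open). A call has 1 to 8 rows; each row is the pose to reach, as a shift and turn from the pose commanded when the call began, along the tool's axes at that moment; what a row does not reach only later rows make up. A row lasts 1/10 s, in which the tool goes at most 50 mm and 8.59 degrees, less where a joint would pass 70% of its speed; a pose out of reach is approached as far as the arm can. A call with a gripper value outside its range is refused whole. The fingers move at their own pace and stop on an object; "grip_force" is the grip in N (left out, the last holds). Time passes only in rows, so rows that repeat a pose let the fingers close. It gives the time, the measured TCP pose, the force, the opening and the grip force at its end, in the units of the state.
- read_state(): the state, without advancing time (a new reading comes with each control period).
- camera(name): name is "side" or "top" or "wrist"; returns a dict with "color" (400x640x3 uint8, red, green, blue), "fx", "fy", "cx", "cy" (pixels), "camera_from_world" (4x4, takes a point from world to camera coordinates); the wrist camera has in their place "mount" (4x4, takes a point from camera to tool coordinates, whose origin is the TCP and whose axes are the flange's). Camera axes: x right, y down, z forward; pixel columns grow to the right and rows downward; lengths in m; the calibration is good to about 2 mm. A picture is of the moment at which its call begins: read the wrist's pose just before it. There is no depth.
- close_job(): hands the job in; it is judged then, once.
The state is a dict: "time": time; "joint_positions": joint angles; "joint_vel": joint speeds; "joint_torque": joint torques, N m; "ee_pos": TCP position; "eef_rot": TCP orientation; "ft_force": force on the tool from outside, world axes, zero at the start; "torque": the same for the moment, N m; "width": finger opening in m; "grip_force": force on a finger pad.
Only numpy, scipy, OpenCV 4.12 (cv2) and the standard library are available. Lean on these libraries where they do the work, as an engineer would, in place of code of your own. Each camera call takes 0.05 s, during which the arm holds its last target. There are 200 camera calls.

## Working session

There is one attempt and no reset: what is moved stays moved. The work goes in short steps, Python scripts to look and compute and a tool call to move; the robot and the scene stay as the last step left them, time stands still between calls to the robot, and variables do not carry over. Pictures are saved under pics/ and viewed, at most 14 in all, crops included, and the job is handed in when it is done.

Besides the shell and the picture viewer there is one more tool, called after "Request:" as name(argument=value, ...) on one line, values as JSON. play_rows: Moves the arm, as the interface text tells. Its arguments: {"type":"object","properties":{"increments":{"type":"string"},"grip_force":{"type":"number"}},"required":["increments"]}

```bash
mkdir -p pics; python3 - <<'E'
from bench import *
import cv2,pickle
s=read_state();print(s['ee_pos'],s['eef_rot'],s['width'],s['time'])
d={'state':s}
for n in('side','top','wrist'):
    c=camera(n);d[n]=c;cv2.imwrite(f'pics/{n}0.png',c['color'][:,:,::-1])
    print(n,c['fx'],c['fy'],c['cx'],c['cy'],c.get('camera_from_world',c.get('mount')))
pickle.dump(d,open('d0.pkl','wb'))
E
```

```text
[0.19102407 0.59466905 0.22172845] [ 1.54749412e-01  9.87953477e-01 -7.35841871e-04 -7.17080868e-05] 0.08701894248650772 0.0
side 493.4416623923109 493.4416623923109 313.7490323546193 197.1022502378125 [[ 0.82318695  0.56731128  0.02282901 -0.40515374]
 [ 0.28394779 -0.37653256 -0.88181454 -0.00349166]
 [-0.49166747  0.73238047 -0.47104347  1.211289  ]
 [ 0.          0.          0.          1.        ]]
top 388.32686022830484 388.32686022830484 317.8349789719658 197.65100009121298 [[ 0.01671807 -0.99985963 -0.00110617  0.13812363]
 [-0.99186546 -0.01644476 -0.12622395  0.40081131]
 [ 0.12618804  0.0032074  -0.99200116  0.99448028]
 [ 0.          0.          0.          1.        ]]
wrist 348.0988263677745 348.0988263677745 325.9760012490211 205.4241145726276 [[ 7.05607283e-04 -9.66224704e-01 -2.57700066e-01  7.00451915e-02]
 [ 9.99999545e-01  8.47062133e-04 -4.37894322e-04  8.90039101e-04]
 [ 6.41392279e-04 -2.57699639e-01  9.66224862e-01 -1.62127190e-01]
 [ 0.00000000e+00  0.00000000e+00  0.00000000e+00  1.00000000e+00]]
```

View pics/top0.png

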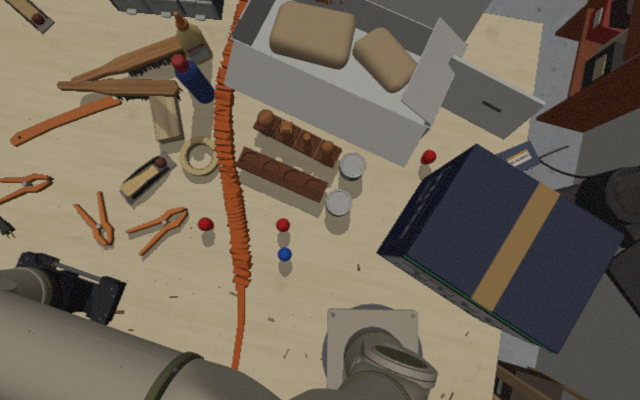

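View pics/side0.png

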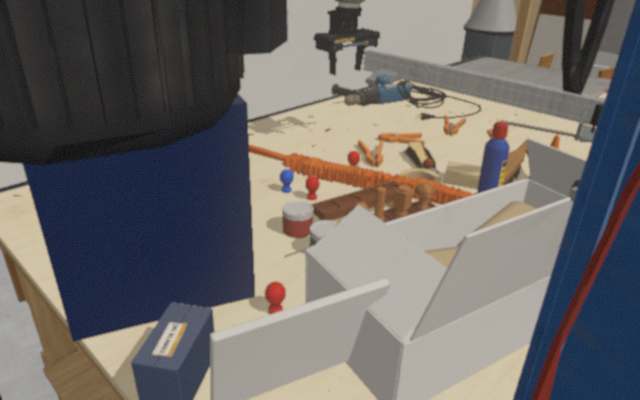

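The top view shows the drying rack (farther) at about (255-340, 115-160) and the glue rack at (240-325, 155-195). The carton is just behind them and there are cans at the right end. I'll zoom in on both views.

```bash
python3 - <<'E'
import cv2
a=cv2.imread('pics/top0.png')[95:215,220:380];cv2.imwrite('pics/t1.png',cv2.resize(a,None,fx=5,fy=5,interpolation=cv2.INTER_CUBIC))
a=cv2.imread('pics/side0.png')[150:270,270:480];cv2.imwrite('pics/s1.png',cv2.resize(a,(800,457),interpolation=cv2.INTER_CUBIC))
E
```

```text
(no output)
```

View pics/t1.png

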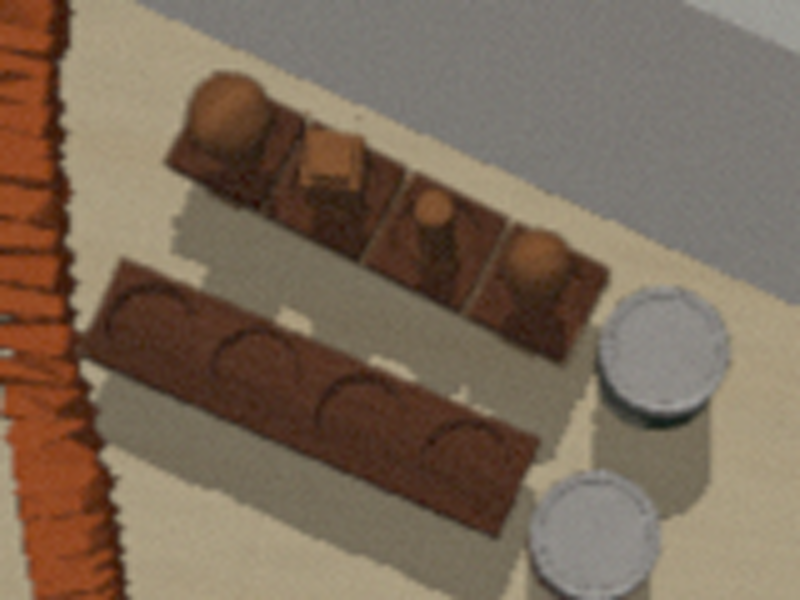

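View pics/s1.png

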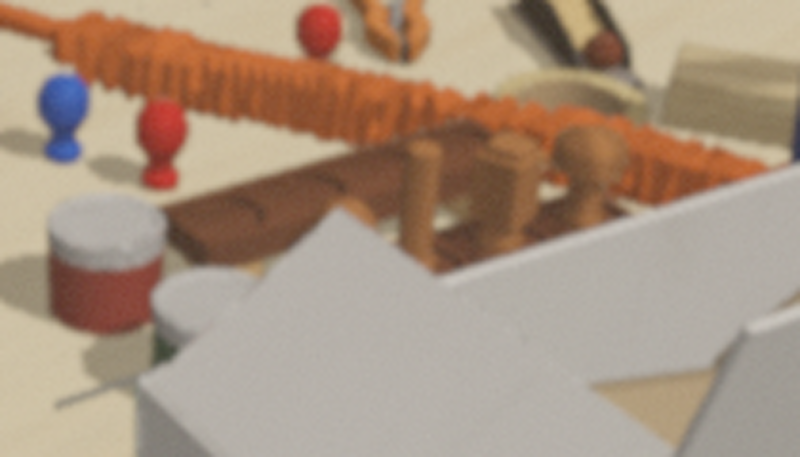

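Left to right on the drying rack I see a round one (crop 229,112), the square (333,150), the post (434,208) and a round one (538,258). The side view shows the same order reversed, with the carton wall close behind. The next script computes positions and the carton height.

```bash
cat > h.py <<'E'
import numpy as np,cv2,pickle
from scipy.spatial.transform import Rotation as Ro
def T(p,q):
    M=np.eye(4);M[:3,:3]=Ro.from_quat(q).as_matrix();M[:3,3]=p;return M
def cfw(c,s=None):
    if 'camera_from_world' in c: return np.array(c['camera_from_world'])
    return np.linalg.inv(T(s['ee_pos'],s['eef_rot'])@np.array(c['mount']))
def ray(c,uv,s=None):
    M=np.linalg.inv(cfw(c,s));d=np.array([(uv[0]-c['cx'])/c['fx'],(uv[1]-c['cy'])/c['fy'],1.])
    return M[:3,3],M[:3,:3]@d
def onz(c,uv,z,s=None):
    o,d=ray(c,uv,s);return o+d*(z-o[2])/d[2]
def proj(c,p,s=None):
    q=cfw(c,s)@np.append(p,1);return np.array([q[0]/q[2]*c['fx']+c['cx'],q[1]/q[2]*c['fy']+c['cy']])
def tri(c1,u1,c2,u2):
    A=[];b=[]
    for c,u in((c1,u1),(c2,u2)):
        o,d=ray(c,u);d=d/np.linalg.norm(d);P=np.eye(3)-np.outer(d,d);A.append(P);b.append(P@o)
    return np.linalg.lstsq(np.vstack(A),np.hstack(b),rcond=None)[0]
def down(yaw): # tool y axis (closing) at angle yaw in world, z down
    y=np.array([np.cos(yaw),np.sin(yaw),0]);z=np.array([0,0,-1.]);x=np.cross(y,z)
    return np.column_stack([x,y,z])
def row(s,p,yaw):
    "shift/turn from state pose s to target (p, closing yaw), nearest half turn"
    R=Ro.from_quat(s['eef_rot']).as_matrix()
    rv=min((Ro.from_matrix(R.T@down(yaw+k*np.pi)).as_rotvec() for k in(0,1)),key=np.linalg.norm)
    return np.round(rv,4),np.round(R.T@(np.array(p)-s['ee_pos']),4)
E
python3 - <<'E'
from h import *
d=pickle.load(open('d0.pkl','rb'));t,sd=d['top'],d['side'];s=d['state']
f=lambda x,y:(220+x/5-.4,95+y/5-.4); g=lambda x,y:(270+x*210/800,150+y*120/457)
print('tool R\n',np.round(Ro.from_quat(s['eef_rot']).as_matrix(),2),'cam',np.linalg.inv(cfw(t))[:3,3])
for n,uv,z in[('A',(229,112),.082),('sq',(336,148),.105),('post',(434,208),.118),('D',(538,258),.082)]: print(n,np.round(onz(t,f(*uv),z),4))
G=[onz(t,f(*u),.045) for u in[(122,260),(540,437),(498,537),(83,358)]];print('glue corners',np.round(G,3),'c',np.mean(G,0))
D=[onz(t,f(*u),.045) for u in[(165,165),(610,270),(565,362)]];print('dry corners',np.round(D,3),'c',(D[0]+D[1])/2)
e=G[0]-G[1];print('yaw glue y-axis deg',np.degrees(np.arctan2(e[1],e[0])))
e=D[0]-D[2];print('yaw dry',np.degrees(np.arctan2(e[1],e[0])))
# box: base edge, corner near flap (top edge of long wall right end)
print('boxbase',np.round([onz(t,f(*u),0) for u in[(130,0),(790,300)]],3))
for z in(0,.1,.15,.2): print(z,np.round([onz(t,u,z) for u in[(226,83),(405,163),(430,125)]],3).tolist())
# heights along side view: corner of box at side (308,250) top near corner
print('corner tri?',tri(t,(405,163),sd,(308,250)),tri(t,(405,163),sd,g(340,210)), tri(t,(225,55),sd,(560,180)))
for n,u,v in[('A',(229,112),(590,155)),('postop',(434,208),(423,145)),('can',(663,352),(200,280))]: print(n,tri(t,f(*u),sd,g(*v)))
E
```

```text
tool R
 [[-0.95  0.31 -0.  ]
 [ 0.31  0.95 -0.  ]
 [-0.   -0.   -1.  ]] cam [0.26975022 0.1415058  1.03727036]
A [0.5961 0.2816 0.082 ]
sq [0.5707 0.2245 0.105 ]
post [0.5371 0.1748 0.118 ]
D [0.5225 0.1232 0.082 ]
glue corners [[0.528 0.34  0.045]
 [0.437 0.12  0.045]
 [0.385 0.141 0.045]
 [0.475 0.359 0.045]] c [0.45613859 0.24003108 0.045     ]
dry corners [[0.579 0.32  0.045]
 [0.526 0.085 0.045]
 [0.477 0.108 0.045]] c [0.5528617  0.20224767 0.045     ]
yaw glue y-axis deg 67.69782205297768
yaw dry 64.25692932739427
boxbase [[ 0.688  0.351  0.   ]
 [ 0.523 -0.016  0.   ]]
0 [[0.721, 0.407, 0.0], [0.501, -0.091, 0.0], [0.609, -0.161, 0.0]]
0.1 [[0.677, 0.382, 0.1], [0.478, -0.068, 0.1], [0.576, -0.132, 0.1]]
0.15 [[0.656, 0.369, 0.15], [0.467, -0.057, 0.15], [0.56, -0.117, 0.15]]
0.2 [[0.634, 0.356, 0.2], [0.456, -0.046, 0.2], [0.543, -0.103, 0.2]]
corner tri? [ 0.4988961  -0.06328745  0.0754597 ] [ 0.52232123 -0.02418215  0.15764928] [0.79803262 0.40476025 0.10542561]
A [0.59450642 0.28078321 0.08385711]
postop [0.53764407 0.17487006 0.11569298]
can [0.47622996 0.05668217 0.06556229]
```

View pics/wrist0.png

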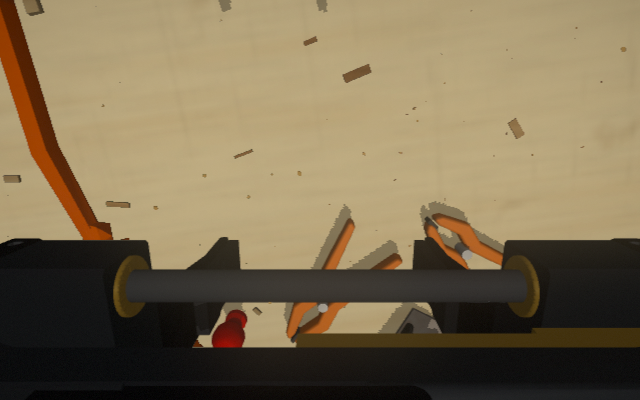

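The wrist image shows the gripper rail (rows 270-300) with the fingertips on either side and the table beyond. Positions from the two views agree. Before choosing a grasp direction I need the shape of the near carton side, so I'll go above the racks and look with the wrist camera.

```bash
python3 - <<'E'
from h import *
d=pickle.load(open('d0.pkl','rb'));s=d['state']
for yaw in(-24,156): print(row(s,[0.45,0.24,0.30],np.radians(yaw)))
a=cv2.imread('pics/side0.png')[130:400,290:600];b=cv2.imread('pics/top0.png')[0:175,215:480]
a=cv2.resize(a,(460,400),interpolation=2);b=cv2.resize(b,(606,400),interpolation=2)
cv2.imwrite('pics/sb.png',cv2.resize(np.hstack([b,a]),(800,300)))
E
```

```text
(array([-1.3000e-03, -1.0000e-03, -1.4627e+00]), array([-0.355 , -0.2586, -0.0779]))
(array([-1.3000e-03, -1.0000e-03, -1.4627e+00]), array([-0.355 , -0.2586, -0.0779]))
```

View pics/sb.png

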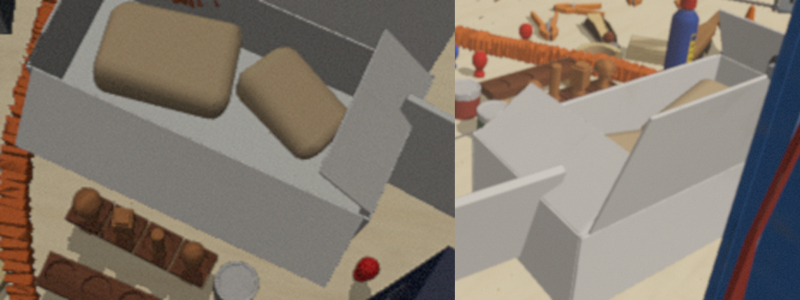

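```bash
python3 - <<'E'
from h import *
d=pickle.load(open('d0.pkl','rb'));t,sd=d['top'],d['side']
for u,v in[((232.5,39.7),(526,184)),((427.7,124),(308,253))]:
    p=tri(t,u,sd,v);print(p,proj(t,p),proj(sd,p))
print(onz(t,(225.5,87.5),0),onz(t,(406,166),0))
E
```

```text
[0.78017676 0.36433927 0.12321278] [232.62434912  39.99689818] [526.35270033 183.86826814]
[ 0.56550537 -0.12030987  0.12915302] [428.75156561 125.3917754 ] [310.63988956 252.77818257]
[0.70764832 0.40801924 0.        ] [ 0.49245113 -0.09348205  0.        ]
```

Request:
play_rows(increments="0 0 0 0 0 -0.05 1; 0 0 -0.15 -0.02 0 -0.078 1; 0 0 -0.3 -0.06 -0.02 -0.098 1; 0 0 -0.45 -0.10 -0.05 -0.098 1; 0 0 -0.6 -0.14 -0.08 -0.098 1; 0 0 -0.75 -0.18 -0.11 -0.098 1; 0 0 -0.9 -0.22 -0.14 -0.098 1; 0 0 -1.05 -0.26 -0.17 -0.098 1")

```text
time: 0.95
ee_pos: [0.3791, 0.3641, 0.3205]
eef_rot: [-0.343, 0.939, 0.0, 0.0]
ft_force: [0.4, 0.7, 0.9]
width: 0.087
grip_force: 0.0
```

The carton wall leans away from the racks (base v≈0.48, top v≈0.565 at z≈0.126). Closing the fingers across the row is therefore clear of it.

Request:
play_rows(increments="0 0 -0.14 -0.01 -0.04 -0.02 1; 0 0 -0.28 -0.025 -0.085 -0.04 1; 0 0 -0.41 -0.04 -0.13 -0.06 1; 0 0 -0.41 -0.048 -0.16 -0.06 1; 0 0 -0.41 -0.048 -0.16 -0.06 1; 0 0 -0.41 -0.048 -0.16 -0.06 1")

```text
time: 1.55
ee_pos: [0.5178, 0.2733, 0.38]
eef_rot: [-0.524, 0.852, 0.0, -0.0]
ft_force: [-0.8, 0.6, 0.2]
width: 0.0869
grip_force: 0.0
```

```bash
python3 - <<'E'
from bench import *
import cv2,pickle
s=read_state();c=camera('wrist');cv2.imwrite('pics/w1.png',c['color'][:,:,::-1])
pickle.dump({'state':s,'wrist':c},open('d1.pkl','wb'));print(s['ee_pos'],s['eef_rot'],s['time'],s['joint_positions'],abs(s['joint_vel']).max())
E
```

```text
[0.51780553 0.273276   0.37999234] [-5.23647515e-01  8.51934896e-01  4.21499979e-05 -4.60518640e-04] 1.55 [-0.68363208  0.21118837  0.14887659  1.29176956 -0.03124861  1.64179103
  2.13284533] 0.028102867642280233
```

View pics/w1.png

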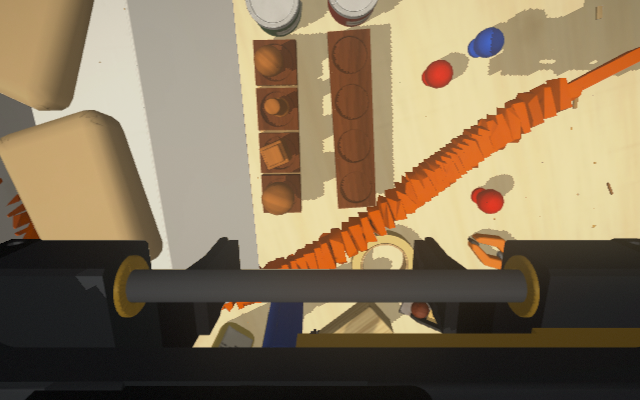

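The wrist view shows the drying rack as a column at x≈255-300, y≈40-213 (bottom = left end), and the glue rack at x≈330-375. Next I'll enlarge this and segment it.

```bash
python3 - <<'E'
from h import *
d=pickle.load(open('d1.pkl','rb'));c,s=d['wrist'],d['state']
im=c['color'][25:220,240:390,::-1];cv2.imwrite('pics/w1c.png',cv2.resize(im,(450,585),interpolation=2))
# predicted pixels of top-view estimates
for n,p in[('A',(.5961,.2816,.082)),('sq',(.5707,.2245,.105)),('post',(.5371,.1748,.118)),('D',(.5225,.1232,.082))]: print(n,proj(c,p,s))
E
```

```text
A [277.15136782 198.14155718]
sq [270.42071561 153.98576502]
post [273.11298626 104.17406869]
D [267.37051906  60.35113645]
```

View pics/w1c.png

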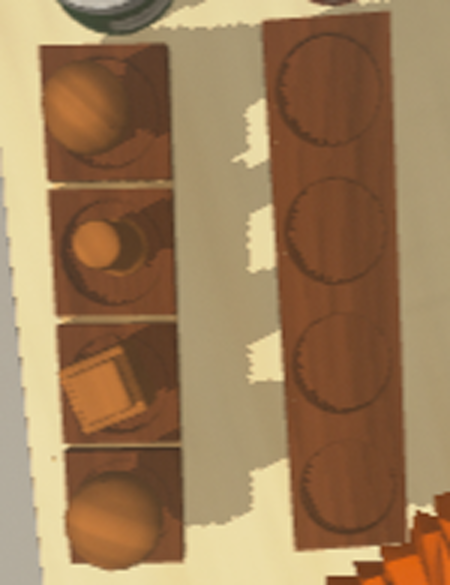

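Sizes in this view: the left-end cap (crop 115,520) is about 43 mm across, so it is the mushroom. The right-end one (86,107) is about 37 mm, so it is the ball. The square's head is turned relative to the row. I'll compute the positions now.

```bash
python3 - <<'E'
from h import *
d=pickle.load(open('d1.pkl','rb'));c,s=d['wrist'],d['state']
f=lambda x,y:(240+x/3-.33,25+y/3-.33)
o=lambda u,z:onz(c,f(*u),z,s)
for n,u,z in[('mush',(115,520),.085),('post',(96,244),.118),('ball',(86,107),.08)]: print(n,np.round(o(u,z),4))
S=[o(u,.102) for u in[(60,380),(117,346),(146,402),(86,433)]];print('sq',np.round(S,4),np.mean(S,0))
for i in range(4):
    e=S[(i+1)%4]-S[i];print(np.linalg.norm(e),np.degrees(np.arctan2(e[1],e[0])))
R=np.array([o(u,.045) for u in[(331,90),(337,231),(343,362),(348,488)]]);print('recess',np.round(R,4))
B=[o(u,.045) for u in[(263,22),(389,13),(406,541),(296,550)]];print('board',np.round(B,4),np.mean(B,0))
for P in(R[0]-R[3],B[0]-B[3],B[1]-B[2]): print(np.degrees(np.arctan2(-P[1],-P[0])),np.linalg.norm(P))
K=[o(u,.045) for u in[(40,45),(168,44),(185,560),(70,563)]];print('dry',np.round(K,4),np.mean(K,0))
for P in(K[0]-K[3],K[1]-K[2]): print(np.degrees(np.arctan2(-P[1],-P[0])),np.linalg.norm(P))
E
```

```text
mush [0.5943 0.2815 0.085 ]
post [0.5396 0.1758 0.118 ]
ball [0.5216 0.1233 0.08  ]
sq [[0.5817 0.2156 0.102 ]
 [0.5536 0.2141 0.102 ]
 [0.554  0.2399 0.102 ]
 [0.5829 0.24   0.102 ]] [0.56805851 0.22741249 0.102     ]
0.028104683837607274 -176.86244211714575
0.025882664033965243 89.31694895524879
0.0289658006891692 0.16108210688751784
0.024454033588001422 -92.84013686440194
recess [[0.4242 0.1594 0.045 ]
 [0.4477 0.2144 0.045 ]
 [0.4709 0.269  0.045 ]
 [0.4949 0.3247 0.045 ]]
board [[0.4387 0.1213 0.045 ]
 [0.3882 0.1428 0.045 ]
 [0.4809 0.3617 0.045 ]
 [0.5313 0.3413 0.045 ]] [0.45977299 0.24177413 0.045     ]
66.84525547623069 0.17983803470431062
67.16553593699837 0.23871684304517227
67.04897097860076 0.23769447285786835
dry [[0.5298 0.0856 0.045 ]
 [0.4797 0.1105 0.045 ]
 [0.5826 0.3211 0.045 ]
 [0.6341 0.2968 0.045 ]] [0.55655127 0.20349563 0.045     ]
63.717679085921844 0.2355646749682914
63.96714070429468 0.23447434040895362
```

Measured positions:

| Item | x (m) | y (m) |
|---|---|---|
| Mushroom | 0.5945 | 0.2815 |
| Square (faces along world x/y) | 0.568 | 0.227 |
| Post | 0.538 | 0.1755 |
| Ball | 0.522 | 0.123 |

The glue recesses, right to left, are at (0.424, 0.159), (0.447, 0.2145), (0.471, 0.269) and (0.494, 0.3245). I'll half-turn the wrist to bring joint 7 away from its limit while moving over the mushroom.

Request:
play_rows(increments="0 0 0.15 -0.005 -0.008 0.03 1; 0 0 0.3 -0.01 -0.016 0.06 1; 0 0 0.45 -0.015 -0.024 0.09 1; 0 0 0.6 -0.02 -0.032 0.11 1; 0 0 0.75 -0.026 -0.04 0.13 1; 0 0 0.9 -0.032 -0.05 0.15 1; 0 0 1.05 -0.038 -0.06 0.17 1; 0 0 1.2 -0.042 -0.065 0.18 1")

```text
time: 2.4
ee_pos: [0.5932, 0.2831, 0.1983]
eef_rot: [0.05, 0.999, -0.0, -0.001]
ft_force: [-0.2, 0.0, -1.4]
width: 0.0871
grip_force: 0.0
```

Request:
play_rows(increments="0 0 0.14 0 0 0 1; 0 0 0.28 0 0 0 1; 0 0 0.42 0 0 0 1; 0 0 0.56 0 0 0 1; 0 0 0.7 0 0 0 1; 0 0 0.84 0 0 0 1; 0 0 0.98 0 0 0 1; 0 0 1.12 0 0 0 1")

```text
time: 3.2
ee_pos: [0.5931, 0.2837, 0.2004]
eef_rot: [0.573, 0.82, 0.0, -0.001]
ft_force: [0.6, -0.9, 0.2]
width: 0.087
grip_force: 0.0
```

Request:
play_rows(increments="0 0 0.14 0 0 0 1; 0 0 0.28 0 0 0 1; 0 0 0.42 0 0 0 1; 0 0 0.56 0 0 0 1; 0 0 0.7 0 0 0 1; 0 0 0.81 0 0 0 1; 0 0 0.81 0 0 0 1; 0 0 0.81 0 0 0 1")

```text
time: 4.0
ee_pos: [0.5936, 0.2831, 0.2004]
eef_rot: [0.847, 0.531, -0.0, -0.0]
ft_force: [-0.5, -0.1, -0.4]
width: 0.087
grip_force: 0.0
```

```bash
cat > plan.py <<'E'
from bench import *
from h import *
import sys
# args: x y z yawdeg ; prints tool-frame increment
a=list(map(float,sys.argv[1:]));s=read_state()
R=Ro.from_quat(s['eef_rot']).as_matrix()
print(s['time'],np.round(s['ee_pos'],4),'yaw',round(np.degrees(np.arctan2(R[1,1],R[0,1])),1),'j7',round(s['joint_positions'][6],2),'w',s['width'],s['grip_force'])
for i in range(0,len(a),4): print(*row(s,a[i:i+3],np.radians(a[i+3])))
E
python3 plan.py .5945 .2815 .066 -26
```

```text
4.0 [0.5936 0.2831 0.2004] yaw -25.8 j7 -0.77 w 0.08699633594354199 0.0
[-0.0007 -0.0001  0.0035] [-0.0011  0.0016  0.1344]
```

Request:
play_rows(increments="0 0 0 -0.001 0.0015 0.04 1; 0 0 0 -0.001 0.0015 0.08 1; 0 0 0 -0.001 0.0015 0.11 1; 0 0 0 -0.001 0.0015 0.1345 1; 0 0 0 -0.001 0.0015 0.1345 1; 0 0 0 -0.001 0.0015 0.1345 0; 0 0 0 -0.001 0.0015 0.1345 0; 0 0 0 -0.001 0.0015 0.1345 0", grip_force=20)

```text
time: 4.8
ee_pos: [0.5962, 0.281, 0.0678]
eef_rot: [0.848, 0.53, 0.001, -0.0]
ft_force: [0.4, -0.4, -0.2]
width: 0.0707
grip_force: 0.0
```

```bash
python3 plan.py .5945 .2815 .166 -26
```

```text
4.8 [0.5962 0.281  0.0678] yaw -26.0 j7 -0.72 w 0.07067017566092003 0.0
[ 0.0013 -0.0023 -0.0008] [-0.     -0.0016 -0.0982]
```

Request:
play_rows(increments="0 0 0 0 0 0 0; 0 0 0 0 0 0 0; 0 0 0 0 0 0 0; 0 0 0 0 0 0 0; 0 0 0 0 0 0 0; 0 0 0 0 0 0 0")

```text
time: 5.4
ee_pos: [0.5954, 0.2806, 0.0662]
eef_rot: [0.848, 0.529, 0.0, -0.0]
ft_force: [-0.1, -0.6, 1.7]
width: 0.0431
grip_force: 20.0
```

Request:
play_rows(increments="0 0 0 0 0 -0.03 0; 0 0 0 0 0 -0.06 0; 0 0 0 0 0 -0.09 0; 0 0 0 -0.02 -0.01 -0.1 0; 0 0 0 -0.05 -0.03 -0.1 0; 0 0 0 -0.08 -0.045 -0.1 0; 0 0 0 -0.11 -0.06 -0.1 0; 0 0 0 -0.14 -0.075 -0.1 0")

```text
time: 6.2
ee_pos: [0.4652, 0.1868, 0.1657]
eef_rot: [0.848, 0.529, -0.0, 0.0]
ft_force: [-0.9, -0.3, 0.4]
width: 0.0427
grip_force: 20.0
```

Request:
play_rows(increments="0 0 0 -0.025 -0.015 0 0; 0 0 0 -0.0444 -0.0258 0 0; 0 0 0 -0.0444 -0.0258 0 0; 0 0 0 -0.0444 -0.0258 0 0")

```text
time: 6.6
ee_pos: [0.4238, 0.1595, 0.1664]
eef_rot: [0.848, 0.529, 0.001, -0.001]
ft_force: [0.8, 0.4, -0.3]
width: 0.0435
grip_force: 20.0
```

```bash
python3 plan.py .424 .159 .067 -26
```

```text
6.6 [0.4238 0.1595 0.1664] yaw -26.1 j7 -0.93 w 0.04348337092699134 19.999854296911508
[-0.0002 -0.0016 -0.0013] [-0.0005  0.0004  0.0994]
```

Request:
play_rows(increments="0 0 0 0 0 0.03 0; 0 0 0 0 0 0.06 0; 0 0 0 0 0 0.08 0; 0 0 0 0 0 0.09 0; 0 0 0 0 0 0.096 0; 0 0 0 0 0 0.099 0; 0 0 0 0 0 0.1 0; 0 0 0 0 0 0.1 0")

```text
time: 7.4
ee_pos: [0.4242, 0.1594, 0.0666]
eef_rot: [0.848, 0.529, 0.001, -0.0]
ft_force: [0.3, 0.2, -0.9]
width: 0.043
grip_force: 20.0
```

Request:
play_rows(increments="0 0 0 0 0 0 0.6; 0 0 0 0 0 0 0.85; 0 0 0 0 0 0 0.85; 0 0 0 0 0 0 0.85; 0 0 0 0 0 0 0.85; 0 0 0 0 0 -0.02 0.85; 0 0 0 0 0 -0.05 0.85; 0 0 0 0 0 -0.1 1")

```text
time: 8.2
ee_pos: [0.4222, 0.1582, 0.1654]
eef_rot: [0.848, 0.529, -0.002, 0.001]
ft_force: [0.9, 0.9, 0.9]
width: 0.077
grip_force: 0.0
```

```bash
python3 plan.py .568 .227 .165 0 .568 .227 .062 0
```

```text
8.2 [0.4222 0.1582 0.1654] yaw -26.1 j7 -0.94 w 0.07696628499098286 0.0
[-0.0023  0.004  -0.4553] [ 0.1258  0.1007 -0.0003]
[-0.0023  0.004  -0.4553] [0.1263 0.1008 0.1027]
```

Request:
play_rows(increments="0 0 -0.08 0.025 0.02 0 1; 0 0 -0.16 0.05 0.04 0 1; 0 0 -0.24 0.075 0.06 0 1; 0 0 -0.32 0.1 0.08 0 1; 0 0 -0.4 0.12 0.095 0 1; 0 0 -0.455 0.126 0.1005 0 1; 0 0 -0.455 0.126 0.1005 0 1; 0 0 -0.455 0.126 0.1005 0 1")

```text
time: 9.0
ee_pos: [0.5691, 0.2277, 0.1658]
eef_rot: [0.708, 0.706, -0.0, 0.0]
ft_force: [1.1, -0.2, -0.9]
width: 0.0874
grip_force: 0.0
```

```bash
python3 plan.py .568 .227 .062 0; python3 - <<'E'
from bench import *
import cv2
a=camera('top')['color'][95:215,220:380,::-1];b=camera('wrist')['color'][:,:,::-1]
cv2.imwrite('pics/m1.png',np.hstack([cv2.resize(a,(533,400),interpolation=2),cv2.resize(b[60:400,180:480],(267,303),interpolation=2).copy() if 0 else cv2.resize(b[0:400,180:447],(267,400))]) if (np:=__import__('numpy')) else 0)
E
```

```text
9.0 [0.5691 0.2277 0.1658] yaw -0.1 j7 -0.26 w 0.08738821947537577 0.0
[-0.0005  0.0005 -0.0024] [-0.0006 -0.001   0.1038]
```

View pics/m1.png

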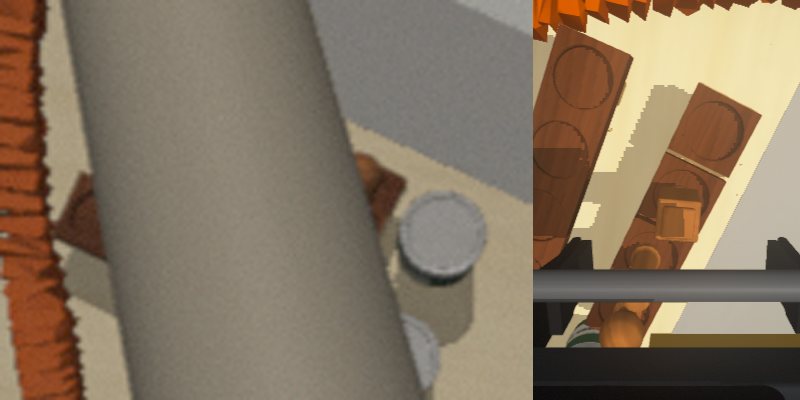

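The wrist view shows the square centred between the fingers (about 325, 220) and aligned with them. Now I'll descend and grip it.

Request:
play_rows(increments="0 0 0 0 -0.001 0.03 1; 0 0 0 0 -0.001 0.06 1; 0 0 0 0 -0.001 0.085 1; 0 0 0 0 -0.001 0.1038 0.8; 0 0 0 0 -0.001 0.1038 0; 0 0 0 0 -0.001 0.1038 0; 0 0 0 0 -0.001 0.1038 0; 0 0 0 0 -0.001 0.1038 0")

```text
time: 9.9
ee_pos: [0.569, 0.2285, 0.0636]
eef_rot: [0.707, 0.707, 0.001, 0.0]
ft_force: [-0.1, -0.1, 0.0]
width: 0.0547
grip_force: 0.0
```

Request:
play_rows(increments="0 0 0 0 0 0 0; 0 0 0 0 0 0 0; 0 0 0 0 0 0 0; 0 0 0 0 0 0 0; 0 0 0 0 0 0 0; 0 0 0 0 0 0 0; 0 0 0 0 0 0 0; 0 0 0 0 0 0 0")

```text
time: 10.7
ee_pos: [0.5685, 0.2282, 0.0624]
eef_rot: [0.707, 0.707, 0.0, 0.0]
ft_force: [-1.4, 0.1, 4.0]
width: 0.0302
grip_force: 19.2
```

```bash
python3 plan.py .447 .2145 .162 -25
```

```text
10.7 [0.5685 0.2282 0.0624] yaw -0.0 j7 -0.21 w 0.030244344878183848 19.2050754875072
[ 2.000e-04 -2.000e-04  4.362e-01] [-0.0137 -0.1215 -0.0996]
```

Request:
play_rows(increments="0 0 0 0 0 -0.03 0; 0 0 0 0 0 -0.06 0; 0 0 0 0 0 -0.09 0; 0 0 0.08 -0.002 -0.02 -0.1 0; 0 0 0.16 -0.005 -0.045 -0.1 0; 0 0 0.24 -0.008 -0.07 -0.1 0; 0 0 0.32 -0.011 -0.095 -0.1 0; 0 0 0.4 -0.0137 -0.1215 -0.1 0")

```text
time: 11.5
ee_pos: [0.4458, 0.2141, 0.1618]
eef_rot: [0.834, 0.551, -0.0, 0.0]
ft_force: [-0.9, -0.0, -0.5]
width: 0.0309
grip_force: 19.2
```

Request:
play_rows(increments="0 0 0 0 0 0 0; 0 0 0 0 0 0 0")

```text
time: 11.7
ee_pos: [0.4467, 0.2148, 0.1624]
eef_rot: [0.833, 0.553, 0.0, -0.0]
ft_force: [0.8, -0.4, -1.1]
width: 0.0304
grip_force: 19.2
```

```bash
python3 plan.py .447 .2145 .063 -23
```

```text
11.7 [0.4467 0.2148 0.1624] yaw -22.8 j7 -0.87 w 0.03038169079357351 19.212912805687665
[-0.0003 -0.0011  0.0032] [-0.0003  0.0004  0.0994]
```

Request:
play_rows(increments="0 0 0 0 0 0.03 0; 0 0 0 0 0 0.06 0; 0 0 0 0 0 0.08 0; 0 0 0 0 0 0.09 0; 0 0 0 0 0 0.096 0; 0 0 0 0 0 0.099 0; 0 0 0 0 0 0.1 0; 0 0 0 0 0 0.1 0")

```text
time: 12.5
ee_pos: [0.4474, 0.2147, 0.0629]
eef_rot: [0.834, 0.552, 0.001, -0.0]
ft_force: [-0.1, -0.2, -0.4]
width: 0.0306
grip_force: 19.2
```

Request:
play_rows(increments="0 0 0 0 0 0 0.5; 0 0 0 0 0 0 0.7; 0 0 0 0 0 0 0.7; 0 0 0 0 0 0 0.7; 0 0 0 0 0 0 0.7; 0 0 0 0 0 -0.02 0.7; 0 0 0 0 0 -0.05 0.7; 0 0 0 0 0 -0.1 0.7")

```text
time: 13.3
ee_pos: [0.4454, 0.2135, 0.1615]
eef_rot: [0.834, 0.552, -0.002, 0.001]
ft_force: [-0.0, 1.9, 0.3]
width: 0.0606
grip_force: 0.0
```

```bash
python3 plan.py .538 .1755 .165 -25
```

```text
13.3 [0.4454 0.2135 0.1615] yaw -22.9 j7 -0.87 w 0.060614676183769554 0.0
[-0.0013  0.0044  0.0361] [ 0.001   0.1001 -0.0036]
```

Request:
play_rows(increments="0 0 0.036 0 0.03 -0.005 0.7; 0 0 0.036 0 0.07 -0.005 0.7; 0 0 0.036 0 0.0995 -0.005 0.7; 0 0 0.036 0 0.0995 -0.005 0.7; 0 0 0.036 0 0.0995 -0.005 0.7")

```text
time: 13.8
ee_pos: [0.5386, 0.1751, 0.1669]
eef_rot: [0.844, 0.537, -0.0, 0.0]
ft_force: [-0.3, -0.4, 0.1]
width: 0.061
grip_force: 0.0
```

```bash
python3 plan.py .538 .1755 .076 -25; python3 - <<'E'
from bench import *
import cv2,pickle
from h import *
s=read_state();c=camera('wrist');print(proj(c,(.538,.1755,.118),s),proj(c,(.522,.123,.08),s))
cv2.imwrite('pics/w2.png',c['color'][:,:,::-1])
E
```

```text
13.8 [0.5386 0.1751 0.1669] yaw -25.1 j7 -0.64 w 0.060950904283975336 0.0
[-0.      0.0012 -0.0012] [ 0.0002 -0.0007  0.0909]
[324.51747274 227.60627062] [334.66995742 277.71566365]
```

View pics/w2.png

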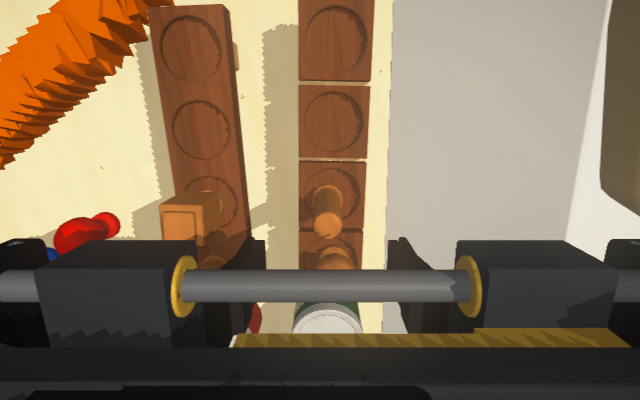

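The post top is at (327, 226), within 3 px of the prediction, and the square is standing in its recess (about 185, 215). Now I'll grip the post.

Request:
play_rows(increments="0 0 0 0 0 0.03 0.7; 0 0 0 0 0 0.06 0.7; 0 0 0 0 0 0.08 0.7; 0 0 0 0 0 0.091 0.6; 0 0 0 0 0 0.091 0; 0 0 0 0 0 0.091 0; 0 0 0 0 0 0.091 0; 0 0 0 0 0 0.091 0")

```text
time: 14.65
ee_pos: [0.5391, 0.176, 0.0773]
eef_rot: [0.843, 0.537, 0.001, -0.0]
ft_force: [0.3, 0.0, -0.6]
width: 0.0286
grip_force: 0.0
```

Request:
play_rows(increments="0 0 0 0 0 0 0; 0 0 0 0 0 0 0; 0 0 0 0 0 0 0; 0 0 0 0 0 0 0; 0 0 0 0 0 0 0; 0 0 0 0 0 0 0")

```text
time: 15.25
ee_pos: [0.5389, 0.1759, 0.0767]
eef_rot: [0.843, 0.537, 0.0, 0.0]
ft_force: [-0.2, 0.0, 5.6]
width: 0.0193
grip_force: 20.0
```

```bash
python3 plan.py .471 .269 .186 -25
```

```text
15.25 [0.5389 0.1759 0.0767] yaw -25.0 j7 -0.57 w 0.019273737719206326 20.010596879074
[ 0.0005 -0.0007  0.0001] [ 0.0558 -0.1009 -0.1093]
```

Request:
play_rows(increments="0 0 0 0 0 -0.03 0; 0 0 0 0 0 -0.06 0; 0 0 0 0 0 -0.09 0; 0 0 0 0.01 -0.02 -0.1 0; 0 0 0 0.025 -0.045 -0.1 0; 0 0 0 0.04 -0.07 -0.1 0; 0 0 0 0.0558 -0.1009 -0.1 0; 0 0 0 0.0558 -0.1009 -0.1 0")

```text
time: 16.05
ee_pos: [0.4673, 0.2733, 0.1756]
eef_rot: [0.842, 0.54, -0.001, -0.001]
ft_force: [-0.3, 1.8, -0.3]
width: 0.0192
grip_force: 19.9
```

Request:
play_rows(increments="0 0 0 0 0 0 0; 0 0 0 0 0 0 0")

```text
time: 16.25
ee_pos: [0.4711, 0.2678, 0.1761]
eef_rot: [0.844, 0.537, -0.0, 0.0]
ft_force: [-0.0, 0.3, -1.1]
width: 0.0193
grip_force: 19.9
```

```bash
python3 plan.py .471 .269 .077 -25
```

```text
16.25 [0.4711 0.2678 0.1761] yaw -25.1 j7 -0.9 w 0.019326552946627544 19.941047015418008
[ 0.0003  0.0004 -0.0012] [ 0.001  -0.0007  0.0991]
```

Request:
play_rows(increments="0 0 0 0 0 0.03 0; 0 0 0 0 0 0.06 0; 0 0 0 0 0 0.08 0; 0 0 0 0 0 0.09 0; 0 0 0 0 0 0.096 0; 0 0 0 0 0 0.099 0; 0 0 0 0 0 0.1 0; 0 0 0 0 0 0.1 0")

```text
time: 17.05
ee_pos: [0.4711, 0.2691, 0.0769]
eef_rot: [0.843, 0.537, 0.001, -0.0]
ft_force: [-0.4, -0.1, -0.9]
width: 0.0194
grip_force: 19.9
```

Request:
play_rows(increments="0 0 0 0 0 0 0.4; 0 0 0 0 0 0 0.7; 0 0 0 0 0 0 0.7; 0 0 0 0 0 0 0.7; 0 0 0 0 0 0 0.7; 0 0 0 0 0 -0.02 0.7; 0 0 0 0 0 -0.05 0.7; 0 0 0 0 0 -0.1 0.7")

```text
time: 17.85
ee_pos: [0.4692, 0.268, 0.1753]
eef_rot: [0.843, 0.537, -0.002, 0.001]
ft_force: [0.7, 1.5, 0.8]
width: 0.0603
grip_force: 0.0
```

```bash
python3 plan.py .522 .123 .17 -25
```

```text
17.85 [0.4692 0.268  0.1753] yaw -25.0 j7 -0.9 w 0.06033050104758766 0.0
[-0.0013  0.0045  0.0001] [-0.1091  0.1091  0.0057]
```

Request:
play_rows(increments="0 0 0 -0.03 0.03 0 0.9; 0 0 0 -0.06 0.06 0 0.9; 0 0 0 -0.09 0.085 0 0.9; 0 0 0 -0.11 0.1075 0 0.9; 0 0 0 -0.11 0.1075 0 0.9; 0 0 0 -0.11 0.1075 0 0.9; 0 0 0 -0.11 0.1075 0 0.9")

```text
time: 18.55
ee_pos: [0.5213, 0.125, 0.1761]
eef_rot: [0.843, 0.538, -0.0, -0.0]
ft_force: [-0.9, 0.3, 0.0]
width: 0.0784
grip_force: 0.0
```

```bash
python3 plan.py .522 .123 .061 -25; python3 - <<'E'
from bench import *
import cv2
from h import *
s=read_state();c=camera('wrist');print(proj(c,(.522,.123,.08),s))
for x,y,z in[(.424,.159,.085),(.447,.2145,.108),(.471,.269,.118)]:print(proj(c,(x,y,z),s))
cv2.imwrite('pics/w3.png',c['color'][:,:,::-1])
E
```

```text
18.55 [0.5213 0.125  0.1761] yaw -24.9 j7 -0.6 w 0.07841584838692942 0.0
[-0.0003 -0.0001  0.0016] [-0.0015  0.0015  0.1151]
[327.68818528 209.99314075]
[191.47049907 222.49191293]
[165.37645551 145.9559879 ]
[143.53748725  44.45201754]
```

View pics/w3.png

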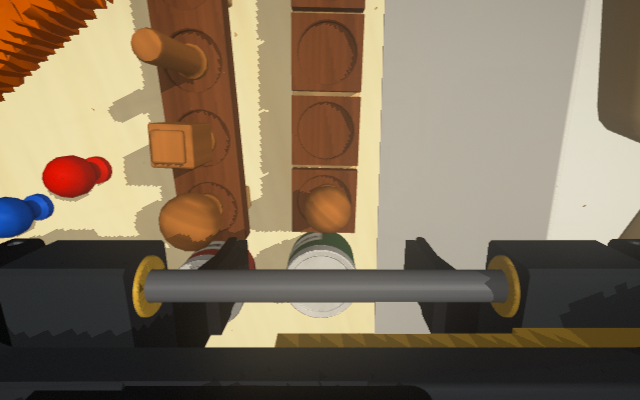

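All three placed finials stand upright in their recesses. The ball is at (327, 207), close to the prediction (328, 210). Last pick.

Request:
play_rows(increments="0 0 0 -0.001 0.001 0.03 0.9; 0 0 0 -0.001 0.001 0.06 0.9; 0 0 0 -0.001 0.001 0.09 0.9; 0 0 0 -0.001 0.001 0.108 0.8; 0 0 0 -0.001 0.001 0.1151 0.8; 0 0 0 -0.001 0.001 0.1151 0; 0 0 0 -0.001 0.001 0.1151 0; 0 0 0 -0.001 0.001 0.1151 0")

```text
time: 19.4
ee_pos: [0.5228, 0.1229, 0.0623]
eef_rot: [0.843, 0.537, 0.001, 0.0]
ft_force: [-0.2, 0.1, -0.5]
width: 0.0535
grip_force: 0.0
```

Request:
play_rows(increments="0 0 0 0 0 0 0; 0 0 0 0 0 0 0; 0 0 0 0 0 0 0; 0 0 0 0 0 0 0; 0 0 0 0 0 0 0; 0 0 0 0 0 0 0; 0 0 0 0 0 0 0")

```text
time: 20.1
ee_pos: [0.5223, 0.1227, 0.0615]
eef_rot: [0.843, 0.537, 0.0, -0.0]
ft_force: [-1.8, 1.1, 6.1]
width: 0.0352
grip_force: 20.0
```

```bash
python3 plan.py .494 .3245 .161 -25
```

```text
20.1 [0.5223 0.1227 0.0615] yaw -25.0 j7 -0.48 w 0.035183418993278995 20.000677457428537
[ 0.0002 -0.0006  0.0001] [ 0.171  -0.1109 -0.0994]
```

Request:
play_rows(increments="0 0 0 0 0 -0.03 0; 0 0 0 0 0 -0.06 0; 0 0 0 0 0 -0.09 0; 0 0 0 0.03 0 -0.1 0; 0 0 0 0.065 0 -0.1 0; 0 0 0 0.1 -0.01 -0.1 0; 0 0 0 0.135 -0.035 -0.1 0; 0 0 0 0.165 -0.06 -0.1 0")

```text
time: 20.9
ee_pos: [0.5372, 0.2989, 0.1606]
eef_rot: [0.843, 0.537, -0.0, 0.0]
ft_force: [-0.5, -0.0, -0.7]
width: 0.0349
grip_force: 20.0
```

Request:
play_rows(increments="0 0 0 0.006 -0.025 0 0; 0 0 0 0.006 -0.0509 0 0; 0 0 0 0.006 -0.0509 0 0; 0 0 0 0.006 -0.0509 0 0; 0 0 0 0.006 -0.0509 0 0")

```text
time: 21.4
ee_pos: [0.4946, 0.3234, 0.1612]
eef_rot: [0.844, 0.537, 0.0, 0.0]
ft_force: [-1.0, 0.4, -0.5]
width: 0.0349
grip_force: 20.0
```

```bash
python3 plan.py .494 .3245 .062 -25
```

```text
21.4 [0.4946 0.3234 0.1612] yaw -25.1 j7 -0.87 w 0.03491788114979128 19.999789718713146
[ 0.0006  0.     -0.0012] [ 0.0007 -0.001   0.0992]
```

Request:
play_rows(increments="0 0 0 0 0 0.03 0; 0 0 0 0 0 0.06 0; 0 0 0 0 0 0.08 0; 0 0 0 0 0 0.09 0; 0 0 0 0 0 0.096 0; 0 0 0 0 0 0.099 0; 0 0 0 0 0 0.1 0; 0 0 0 0 0 0.1 0")

```text
time: 22.2
ee_pos: [0.4943, 0.3245, 0.0618]
eef_rot: [0.843, 0.537, 0.001, -0.0]
ft_force: [-0.2, 0.1, 0.0]
width: 0.0347
grip_force: 20.0
```

Request:
play_rows(increments="0 0 0 0 0 0 0.5; 0 0 0 0 0 0 0.8; 0 0 0 0 0 0 0.8; 0 0 0 0 0 0 0.8; 0 0 0 0 0 0 0.8; 0 0 0 0 0 -0.02 0.8; 0 0 0 0 0 -0.05 0.8; 0 0 0 0 0 -0.1 0.8")

```text
time: 23.0
ee_pos: [0.4923, 0.3234, 0.16]
eef_rot: [0.843, 0.537, -0.002, 0.001]
ft_force: [0.0, 0.3, -0.3]
width: 0.0693
grip_force: 0.0
```

Request:
play_rows(increments="0 0 0 0.03 0.01 -0.04 0.8; 0 0 0 0.06 0.02 -0.08 0.8; 0 0 0 0.09 0.03 -0.12 0.8; 0 0 0 0.11 0.035 -0.15 0.8; 0 0 0 0.13 0.04 -0.15 0.8; 0 0 0 0.15 0.04 -0.15 0.8; 0 0 0 0.15 0.04 -0.15 0.8; 0 0 0 0.15 0.04 -0.15 0.8")

```text
time: 23.8
ee_pos: [0.5936, 0.4429, 0.3105]
eef_rot: [0.843, 0.537, -0.0, 0.0]
ft_force: [-0.1, -0.5, -0.3]
width: 0.0696
grip_force: 0.0
```

```bash
python3 - <<'E'
from bench import *
import cv2,numpy as np
a=camera('top')['color'][95:215,220:380,::-1];b=camera('side')['color'][150:270,270:480,::-1]
cv2.imwrite('pics/f.png',np.vstack([cv2.resize(a,(400,300),interpolation=2),cv2.resize(b,(525,300),interpolation=2)[:,:400]]));cv2.imwrite('pics/f.png',np.hstack([cv2.resize(a,(400,300),interpolation=2),cv2.resize(b,(400,229),interpolation=2)[:229].copy() if 0 else cv2.resize(b,(400,300),interpolation=2)]))
print(read_state()['time'])
E
```

```text
23.9
```

View pics/f.png

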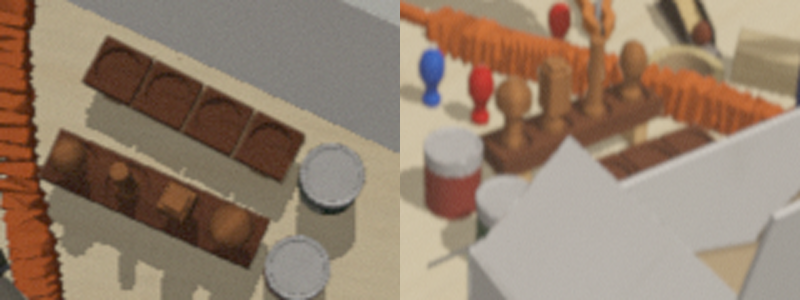

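Both views show all four finials upright on the glue rack. Left to right they are ball, post, square, mushroom, which is the reverse of the original order. The drying rack is empty and the arm is clear.

```bash
python3 -c "
from bench import *
print(close_job())"
```

```text
the job is handed in; nothing more can be done
None
```

All four finials stand upright in the glue-up rack in reverse order (left to right: ball, post, square, mushroom), and the job was handed in at about 24 s; no verdict came back.

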